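# Close up the spice rack's sliding divider and lock it

### The arm

A 7-joint arm with a two-finger parallel gripper is mounted at the origin on a cart in front of the work surface, level with it; the furniture and walls round the work are solid. World frame = base frame: x ahead of the robot, y to its left, z up, the work surface at z = 0. Lengths are in m, angles in rad, forces in N, time in s.
With the tool pointing down it reaches from about 0.425 to 0.825 m from the base axis. Payload 3.6 kg.
Tool frame: the origin (TCP) lies between the finger pads; the fingertips stand 8 mm ahead of it and the grasp point (between the pads) lies 11 mm behind it; x points along the fingers, z is the direction in which the jaws open and shut, and the axes are right-handed (so a half turn about x gives the same grasp; the last joint's range is limited). The gripper opens to 93 mm and grips with 3 to 60 N. Pads are 15 mm wide; open, the fingers measure 128 mm over their backs; the gripper's body (75 mm by 188 mm) begins 65 mm behind the grasp point.
Start: joints at [1.161, 0.615, -0.013, 1.423, 0.008, 1.103, -0.04], TCP at [0.243, -0.603, 0.227] pointing down, gripper open.
Joint ranges: [-3.12, 3.12], [-0.3, 2.06], [-1.34, 1.32], [0.26, 2.42], [-1.36, 4.5], [0.01, 1.98], [-2.84, 2.84]. Speed limits (rad/s): [2.79, 2.79, 3.14, 3.14, 3.14, 3.14, 3.14].

### API

Orientations are given as a unit quaternion [x, y, z, w].
In Python, from bench import r gives the robot as it stands.
- The arm moves only by the tool play_rows, never from a script. Its argument "deltas" is a list of rows, each a list of 3 entries, a list of its own where there are three numbers: the shift along the tool's x, y, z in m, then the turn, a rotation vector about the tool's x, y, z in rad, then the opening, from -1 (shut) to 1 (fully open). A call has exactly 8 rows; each row is the pose to reach, as a shift and turn from the pose commanded when the call began, along the tool's axes at that moment; what a row does not reach only later rows make up. A row lasts 1/8 s, in which the tool goes at most 62.5 mm and 10.7 degrees, less where a joint would pass 70% of its speed; a pose out of reach is approached as far as the arm can. A call with a gripper value outside its range is refused whole. The fingers move at their own pace and stop on an object; "grip_force" is the grip in N (left out, the last holds). Time passes only in rows, so rows that repeat a pose let the fingers close, or fill a call up. It gives the time, the measured TCP pose, the force and the opening at its end, in the units of the state.
- r.get_obs(): the state, without advancing time (a new reading comes with each control period).
- r.grab_frame(name): name is "scene" or "top"; returns the picture (420x560x3 uint8, red, green, blue); there is no depth.
- r.get_calibration(name): a dict with "camera_matrix" (3x3 intrinsics, pixels), "origin" and "rotation" of the camera in the world. Camera axes: x right, y up, looking along -z (the intrinsics and any distortion apply to the point x, -y, -z); pixel columns grow to the right and rows downward; lengths in m; the calibration is good to about 2 mm. A picture is of the moment at which its call begins. get_calibration takes no time and is no camera call.
- r.finish_job(): hands the job in, once; it reports no verdict.
Trained networks look in the newest picture that a camera, given by its name, has taken for a name from the list of things; names that differ only in an ending like _2 or _b are one class to them, and where a whole thing is asked for, a point or a joint stands for the part that bears it (a point fixed in the world has none). Each returns a list of dicts, best first, with "conf" (0 to 1); they miss things now and then, are a little off and sometimes report something else, mostly with a low value. They report only what shows in the picture. A call takes as long as a camera call. They do not tell look-alikes from the thing itself.
- r.find_in(query, camera): "at" ([column, row] in pixels, amid what is visible of it).
- r.trace(query, camera): "mask" (420x560 bool, what is visible of it) and "at" ([column, row] in pixels, amid what is visible of it).
The state is a dict: "t": time; "joint_positions": joint angles; "joint_velocities": joint speeds; "joint_efforts": joint torques, N m; "ee_pos": TCP position; "ee_rot": TCP orientation; "wrist_force": force on the tool from outside, world axes, zero at the start; "moment": the same for the moment, N m; "gripper_width": finger opening in m.
Only numpy, scipy, OpenCV 4.12 (cv2) and the standard library are available. Lean on these libraries where they do the work, as an engineer would, in place of code of your own. Each camera call takes 0.05 s, during which the arm holds its last target.

### The job

Squeeze the divider's release lever and, keeping it squeezed, slide the divider along the rack until the three jars stand close together against the end block, pressing them only gently. Then let the lever go and work the divider back, without forcing it, until it locks in the first notch it meets, so that the lever has sprung fully out and the jars stand upright with less than one notch spacing (20 mm) of slack. Leave the things around the rack where they are.

Things in the scene. Friction and masses are not known exactly. Their poses are not given: they have to be found in the camera images.
- rack: Fixed bamboo channel rack, 330 long x 74 wide x 60 mm high. Origin on the worktop on the channel's centre line, 95 mm from the parking end; x along the channel from the parked divider to the end block (within 0.35 rad of the robot's left), y to the side of the lever and the taller wall (towards the robot), z up. Channel 54 mm wide, floor 4 mm thick, hidden notches inside the taller wall.
- end_block: Grey upright plate 50 wide x 78 mm high that closes the far end of the channel, fixed; origin at the foot of its inner face (4 mm above the worktop), axes parallel to the rack's. It stands 192 to 211 mm from the rack's origin.
- divider (a joint): Divider travel along the rack's x in m: 0 parked in a notch of its own, up to 0.10 to the end block. Then a smooth stretch, then notches 20 mm apart, each 2.5 mm wider than the lever's toe. The first lies anywhere from 26 to 46 mm of travel, not measured: find notches by feel. Sliding takes about 1 N, 2 to 4 N while the toe rubs between notches; in a notch it stops dead.
- divider_face (a point): Foot of the middle of the divider's face, 4 mm above the worktop, at the rack's x = travel, y = 0. The divider is a grey carriage: an upright plate 50 wide x 74 mm high that meets the jars, and behind it a fixed grip post and the lever, to be squeezed together from above by two fingers that close along the rack's y.
- post_grip (a point): Middle of the fixed post's grip bar, 16 mm thick along x, 95 mm above the worktop, 48 mm behind the divider's face, at the rack's y = -19 mm.
- ears (a point): Two upright ears fixed at the ends of the post's grip bar, 6 mm thick, 44 mm apart inside, 83 to 107 mm above the worktop, standing out to the rack's y = -39 mm, one before and one behind the finger that lies on the post: with the lever let go that finger can still push the divider either way by an ear. Origin midway between them in the bar's axis. Not to be forced: under 20 N.
- lever_grip (a point): Middle of the lever's grip bar, 16 mm thick, 34 mm long along x, at rest 95 mm above the worktop at the rack's y = +19 mm, across from the post's. Over both bars: 54 mm at rest in a notch, about 46 mm with the toe on the strip between notches, 39 mm fully squeezed. Squeezing takes 2 N at first, 6 N fully; a 20 N grip holds it.
- lever (a joint): Angle of the release lever in rad about its foot, 14 mm above the worktop: 0 sprung fully out (locked in a notch), about 0.10 with its toe resting on the strip between notches, 0.18 fully squeezed (stop). The divider is free to slide above 0.13. A spring turns it back.
- jar_near: Loose round glass spice jar with a wider cap, 45 mm over the cap, 106 mm high, nearest to the divider in the channel; origin under its centre, z up its axis.
- jar_mid: Loose round glass spice jar with a wider cap, 45 mm over the cap, 106 mm high, middle one; origin under its centre.
- jar_far: Loose round glass spice jar with a wider cap, 45 mm over the cap, 106 mm high, nearest to the end block; origin under its centre. Touching each other and the end block, the three take up 134 mm at the foot of the plates.
- espresso_cup: Bystander: small cup, 60x84x53 mm, behind the rack; leave it. Origin under its centre.
- tumbler: Bystander: clear glass, 81 mm wide, 91 mm high, behind the rack; leave it. Origin under its centre.
- teaspoon: Bystander: steel teaspoon, 127 mm long, lying beyond the rack's parking end; leave it. Origin under its centre.
- tea_light: Bystander: candle in a metal cup, 38 mm wide, 15 mm high, beyond the rack's parking end; leave it. Origin under its centre.
Mind the look-alikes: they are no part of the job. What is shaped like the jar_far but purple or yellow is not meant.

How it is judged:
By the outcome, as a careful person would: the job done as asked, in the order asked, and still so for the second after the job is handed in, with the robot touching nothing.
It also fails if it takes over 42 s, if anything falls off the work surface, if the arm or the gripper's body presses on something with over 40 N, if the wrist force passes 120 N, or if a joint passes its speed limit or range.

## Working session

There is one attempt and no reset: what is moved stays moved. The work goes in short steps, Python scripts to look and compute and a tool call to move; the robot and the scene stay as the last step left them, time stands still between calls to the robot, and variables do not carry over. Pictures are saved under pics/ and viewed, and the job is handed in when it is done.

Besides the shell and the picture viewer there is one more tool, called as name([rows], argument=value, ...), one row to a line, values as JSON. play_rows: Moves the arm, as the interface text tells. Its arguments: {"type":"object","properties":{"deltas":{"type":"array"},"grip_force":{"type":"number"}},"required":["deltas"]}

```bash
ls; mkdir -p pics
python3 - <<'E'
from bench import r
import cv2,numpy as np
o=r.get_obs(); print({k:np.round(v,4) for k,v in o.items()})
for n in("scene","top"):
    f=r.grab_frame(n); cv2.imwrite(f"pics/{n}0.png",f[:,:,::-1]); c=r.get_calibration(n); print(n,c)
    for q in("end_block","divider_face","post_grip","lever_grip","ears","jar_near","jar_mid","jar_far","divider","rack"):
        try: print(n,q,[(np.round(d["at"],1).tolist(),round(d["conf"],2)) for d in r.find_in(q,n)][:4])
        except Exception as e: print(q,e)
print(r.get_obs()["t"])
E
```

```text
pics
{'t': np.float64(0.0), 'joint_positions': array([ 1.1615,  0.6159, -0.0126,  1.4249,  0.0081,  1.1034, -0.0404]), 'joint_velocities': array([-0.001 , -0.0006,  0.0006,  0.0015,  0.0004, -0.0004, -0.0004]), 'joint_efforts': array([-2.00000e-04, -4.58935e+01,  2.08800e-01, -1.65746e+01,
       -6.11000e-02,  2.03000e-02,  2.00000e-04]), 'ee_pos': array([ 0.2425, -0.6022,  0.2255]), 'ee_rot': array([ 0.3962,  0.5868, -0.3952,  0.5852]), 'wrist_force': array([0.0012, 0.6556, 0.5973]), 'moment': array([ 0.0285, -0.0128,  0.0055]), 'gripper_width': np.float64(0.093)}
scene {'camera_matrix': array([[478.10594195,   0.        , 285.32519014],
       [  0.        , 478.10594195, 200.66618983],
       [  0.        ,   0.        ,   1.        ]]), 'origin': array([-0.22765651,  0.68604209,  0.68677423]), 'rotation': array([-0.20710967,  0.44704872,  0.79709177, -0.34913856])}
scene end_block [([248.5, 241.0], 0.73), ([309.6, 187.1], 0.17)]
scene divider_face [([307.6, 186.9], 0.84)]
scene post_grip [([307.0, 190.8], 0.92)]
scene lever_grip [([317.3, 190.5], 0.55)]
scene ears [([312.5, 188.
[... 499 characters left out ...]
, 'origin': array([0.29366091, 0.02196196, 1.15427783]), 'rotation': array([ 0.08156254, -0.07675888, -0.69937302,  0.70592706])}
top end_block [([213.8, 229.5], 0.74)]
top divider_face [([318.3, 211.9], 0.96), ([229.9, 221.5], 0.7), ([353.2, 181.4], 0.21)]
top post_grip [([317.5, 211.6], 0.85)]
top lever_grip [([325.9, 216.5], 0.69)]
top ears [([314.7, 212.5], 0.75)]
top jar_near [([285.3, 212.1], 0.67), ([228.9, 220.6], 0.39)]
top jar_mid [([260.2, 221.1], 0.79), ([289.8, 163.7], 0.53)]
top jar_far [([231.3, 222.5], 0.96), ([400.3, 225.0], 0.87), ([167.6, 251.9], 0.7), ([315.4, 209.1], 0.63)]
top divider [([316.8, 212.7], 0.65), ([352.2, 179.9], 0.24)]
top rack [([298.5, 228.5], 0.97)]
1.1
```

View pics/scene0.png

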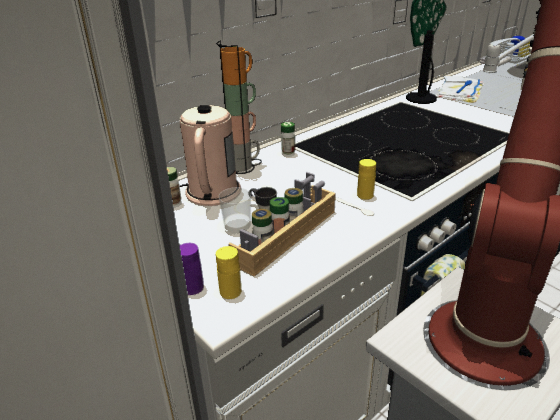

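View pics/top0.png

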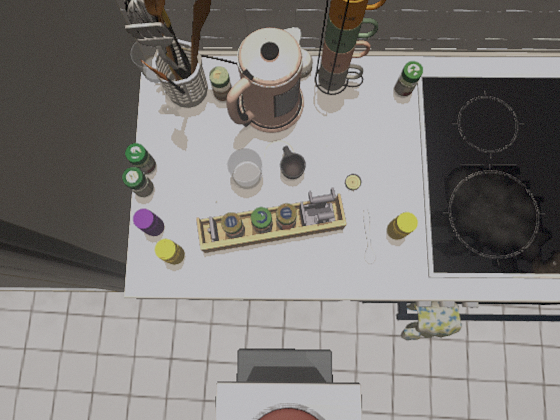

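Run:
```python
import cv2
a=cv2.imread("pics/top0.png")[150:290,170:390]; cv2.imwrite("pics/topz.png",cv2.resize(a,None,fx=3.6,fy=3.6,interpolation=cv2.INTER_CUBIC))
a=cv2.imread("pics/scene0.png")[130:290,180:400]; cv2.imwrite("pics/scenez.png",cv2.resize(a,None,fx=3.6,fy=3.6,interpolation=cv2.INTER_CUBIC))
```

```text
(no output)
```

View pics/topz.png

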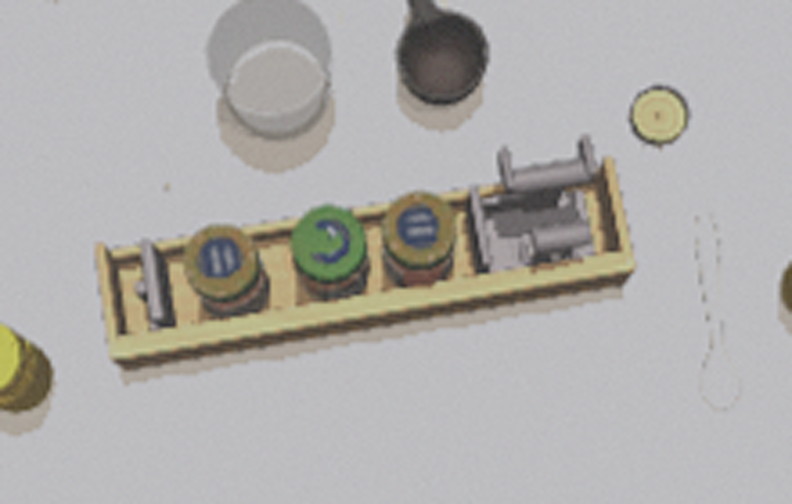

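View pics/scenez.png

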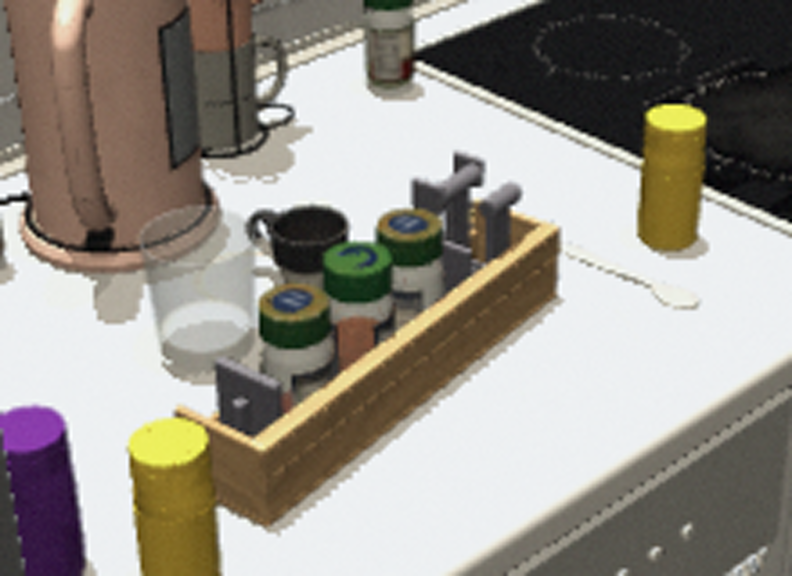

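```bash
cat > h.py <<'E'
import numpy as np,cv2
from scipy.spatial.transform import Rotation as R
from scipy.optimize import least_squares
from bench import r
C={n:r.get_calibration(n) for n in("scene","top")}
def proj(n,P):
    c=C[n]; p=(np.atleast_2d(P)-c["origin"])@R.from_quat(c["rotation"]).as_matrix()
    p=p*[1,-1,-1]; q=p@c["camera_matrix"].T; return q[:,:2]/q[:,2:]
def ray(n,uv,z):
    c=C[n]; d=np.linalg.inv(c["camera_matrix"])@[uv[0],uv[1],1]; d=R.from_quat(c["rotation"]).as_matrix()@(d*[1,-1,-1])
    o=c["origin"]; return o+d*(z-o[2])/d[2]
def rack(p,P): # p: x,y,phi ; rack x axis = world y rotated by phi
    a=p[2]+np.pi/2; P=np.atleast_2d(P)
    ex=np.array([np.cos(a),np.sin(a),0]); ey=np.array([-np.sin(a),np.cos(a),0])
    return np.array([p[0],p[1],0])+P[:,:1]*ex+P[:,1:2]*ey+P[:,2:]*[0,0,1]
E
cat > fit.py <<'E'
from h import *
zt=lambda u,v:(170+u/3.6,150+v/3.6); zs=lambda u,v:(180+u/3.6,130+v/3.6)
K=[("top",(235,37,60),zt(113,355)),("top",(-95,37,60),zt(633,265)),("top",(-23,-39,107),zt(503,150)),("top",(-73,-39,107),zt(586,138)),
("top",(-48,19,103),zt(562,240)),("top",(-48,-19,103),zt(548,175)),
("scene",(235,37,60),zs(262,449)),("scene",(235,37,0),zs(268,525)),("scene",(-95,37,60),zs(558,228)),("scene",(-95,37,0),zs(556,297))]
f=lambda p:np.concatenate([proj(n,rack(p,np.array(P)/1e3))[0]-uv for n,P,uv in K])
s=least_squares(f,[0.5,0,0],loss="soft_l1",f_scale=1.)
print(s.x); print(np.round(s.fun if 0 else f(s.x).reshape(-1,2),1))
for n,P,uv in K: 
    if n=="top":print(P,rack(s.x,np.array(P)/1e3),ray(n,uv,P[2]/1e3))
for n in("top","scene"):
    a=cv2.imread(f"pics/{n}0.png"); 
    a=cv2.resize(a,None,fx=4,fy=4,interpolation=cv2.INTER_CUBIC)
    def L(Ps,col):
        q=proj(n,rack(s.x,np.array(Ps,float)/1e3)); q=((q+.5)*4-.5).round().astype(int); cv2.polylines(a,[q.reshape(-1,1,2)],False,col,1,cv2.LINE_AA)
    for z in(0,60): L([(-95,37,z),(235,37,z),(235,-37,z),(-95,-37,z),(-95,37,z)],(0,0,255))
    L([(0,25,78),(0,-25,78),(0,-25,4),(0,25,4),(0,25,78)],(0,255,0))
    for y in(19,-19): L([(-31,y,103),(-65,y,103)],(255,0,0))
    for x in (-26,-70): L([(x,-39,83),(x,-39,107),(x,-19,107)],(255,0,255))
    for X in(192,211): L([(X,25,82),(X,-25,82)],(0,255,255))
    x0,y0=(185,165) if n=="top" else (210,150)
    b=a[y0*4:y0*4+480,x0*4:x0*4+680]; cv2.imwrite(f"pics/ov_{n}.png",b)
E
python3 fit.py
```

```text
[ 0.5136124  -0.02761132  0.17987772]
[[-1.5  0.4]
 [ 0.8  0.3]
 [ 0.1 -0.1]
 [-0.2 -0.6]
 [ 0.1 -0.8]
 [ 0.6  0.3]
 [-0.2  0.4]
 [-0.4  0.9]
 [ 0.5 -0.7]
 [ 0.2 -0.4]]
(235, 37, 60) [[0.4351657  0.19697745 0.06      ]] [0.43606452 0.19377042 0.06      ]
(-95, 37, 60) [[ 0.49420576 -0.12769819  0.06      ]] [ 0.49494921 -0.12590632  0.06      ]
(-23, -39, 107) [[ 0.55609807 -0.04326277  0.107     ]] [ 0.55584653 -0.04295069  0.107     ]
(-73, -39, 107) [[ 0.56504354 -0.09245604  0.107     ]] [ 0.56371868 -0.09293661  0.107     ]
(-48, 19, 103) [[ 0.5035066  -0.07823614  0.103     ]] [ 0.50181244 -0.07809581  0.103     ]
(-48, -19, 103) [[ 0.54089349 -0.07143759  0.103     ]] [ 0.54158006 -0.07017689  0.103     ]
```

View pics/ov_top.png

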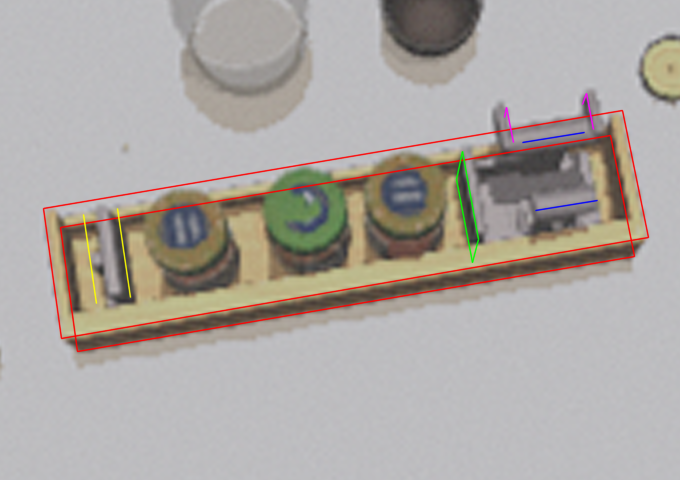

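View pics/ov_scene.png

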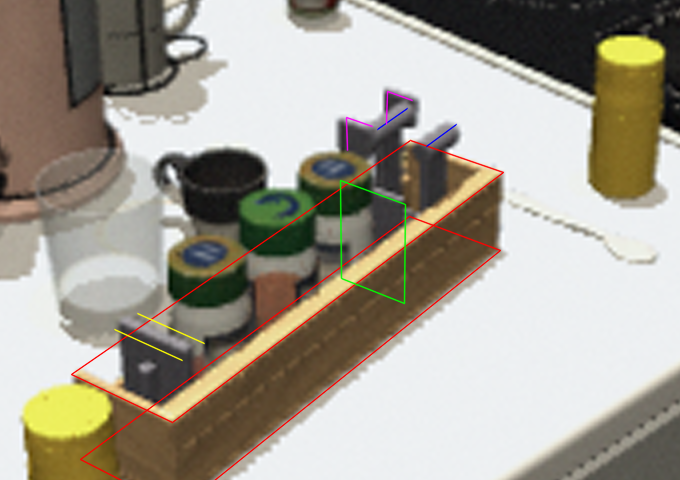

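```bash
cat >> h.py <<'E'
PR=np.array([0.5136124,-0.02761132,0.17987772])
def torack(w,p=PR):
    a=p[2]+np.pi/2; ex=np.array([np.cos(a),np.sin(a)]); ey=np.array([-np.sin(a),np.cos(a)]); d=np.asarray(w)[:2]-p[:2]; return np.array([d@ex,d@ey])*1e3
def goalR(flip,p=PR): # tool x down, tool z along +-rack y
    a=p[2]+np.pi/2; ey=np.array([-np.sin(a),np.cos(a),0])*(-1 if flip else 1); x=np.array([0,0,-1.]); y=np.cross(ey,x); return np.stack([x,y,ey],1)
def delta(o,P,Rg):
    M=R.from_quat(o["ee_rot"]).as_matrix(); return M.T@(np.asarray(P)-o["ee_pos"]), R.from_matrix(M.T@Rg).as_rotvec()
E
python3 - <<'E'
from h import *
zt=lambda u,v:(170+u/3.6,150+v/3.6)
# end block top inner edge (right edge of plate), z=82
for uv in[(157,242),(172,322)]: print("endblk right edge",torack(ray("top",zt(*uv),.082)))
for uv in[(143,243),(160,325)]: print("endblk left edge",torack(ray("top",zt(*uv),.082)))
for uv in[(470,190),(485,270),(480,188)]: print("div plate",torack(ray("top",zt(*uv),.078)))
print("cup",torack(ray("top",zt(442,55),.053)), "handle",torack(ray("top",zt(415,0),.04)))
print("tumbler rim",torack(ray("top",zt(268,53),.091)),"base",torack(ray("top",zt(276,90),0.005)))
for uv in[(222,255),(329,240),(419,225)]: print("jar",torack(ray("top",zt(*uv),.110)))
o=r.get_obs()
for f in(0,1): print(f,[np.round(x,4) for x in delta(o,rack(PR,[-.048,-.0075,.2255])[0],goalR(f))])
E
```

```text
endblk right edge [192.93705866 -23.83863711]
endblk right edge [190.98089022  26.36319702]
endblk left edge [201.43427933 -24.6766388 ]
endblk left edge [198.37623985  26.93839828]
div plate [ -1.06631975 -24.17396139]
div plate [-1.07432828 26.48856549]
div plate [ -7.3515307  -24.36705595]
cup [  -1.42901533 -119.77330797] handle [   8.25755923 -163.49087671]
tumbler rim [ 107.46750904 -128.13246791] base [ 107.77469527 -128.99001605]
jar [153.35502264  -3.47650994]
jar [89.43509977 -1.61943305]
jar [35.26618881 -1.47554567]
0 [array([ 0.0012,  0.4638, -0.3839]), array([ 1.7738e+00, -1.0000e-04,  1.0000e-04])]
1 [array([ 0.0012,  0.4638, -0.3839]), array([-1.3678e+00, -1.0000e-04, -1.0000e-04])]
```

play_rows([
  [[0,0.023,-0.019],[-0.07,0,0],1],
  [[0,0.07,-0.058],[-0.21,0,0],1],
  [[0,0.116,-0.096],[-0.34,0,0],1],
  [[0,0.162,-0.134],[-0.48,0,0],1],
  [[0,0.209,-0.173],[-0.62,0,0],1],
  [[0,0.255,-0.211],[-0.75,0,0],1],
  [[0,0.302,-0.25],[-0.89,0,0],1],
  [[0,0.348,-0.288],[-1.03,0,0],1],
], grip_force=20)

```text
t: 2.1
ee_pos: [0.459, -0.2042, 0.2271]
ee_rot: [0.054, 0.705, -0.054, 0.705]
wrist_force: [0.5, -0.7, -0.3]
gripper_width: 0.0928
```

```bash
cat > st.py <<'E'
from h import *
import sys
o=r.get_obs(); M=R.from_quat(o["ee_rot"]).as_matrix()
a=PR[2]+np.pi/2; ex=np.array([np.cos(a),np.sin(a),0]); ey=np.array([-np.sin(a),np.cos(a),0])
w=o["wrist_force"]
print("t",round(float(o["t"]),2),"rack xy",np.round(torack(o["ee_pos"]),1),"z",round(o["ee_pos"][2]*1e3,1),"w",round(o["gripper_width"]*1e3,2),"F rack",np.round([w@ex,w@ey,w[2]],2),"M",np.round(o["moment"],2))
print("j",np.round(o["joint_positions"],2),"vel",np.abs(o["joint_velocities"]).max().round(3))
if len(sys.argv)>3:
    t=np.array([float(v) for v in sys.argv[1:4]])/1e3
    print("delta",[np.round(x,4) for x in delta(o,rack(PR,t)[0],goalR(1))])
E
python3 st.py -48 -7.5 225
```

```text
t 2.1 rack xy [-163.9   85.4] z 227.1 w 92.81 F rack [-0.78 -0.39 -0.34] M [-0.05 -0.05 -0.01]
j [ 0.62  0.4  -0.35  1.84  0.17  0.93  0.04] vel 0.692
delta [array([0.0021, 0.14  , 0.0498]), array([-0.3335,  0.0011,  0.0007])]
```

play_rows([
  [[0,0.055,0.02],[-0.13,0,0],1],
  [[0,0.105,0.037],[-0.25,0,0],1],
  [[0,0.135,0.047],[-0.32,0,0],1],
  [[0.02,0.142,0.05],[-0.338,0,0],1],
  [[0.06,0.142,0.05],[-0.338,0,0],1],
  [[0.085,0.142,0.05],[-0.338,0,0],1],
  [[0.095,0.142,0.05],[-0.338,0,0],1],
  [[0.095,0.142,0.05],[-0.338,0,0],1],
])

```text
t: 3.1
ee_pos: [0.5298, -0.0734, 0.1316]
ee_rot: [-0.063, 0.704, 0.064, 0.704]
wrist_force: [-0.2, 0.3, 1.4]
gripper_width: 0.093
```

```bash
python3 st.py -48 -7.5 84
python3 - <<'E'
from h import *
for n in("scene","top"):
    f=r.grab_frame(n)[:,:,::-1]; x0,y0=(185,120) if n=="top" else (230,100)
    cv2.imwrite(f"pics/{n}1.png",cv2.resize(f[y0:y0+140,x0:x0+200],None,fx=4,fy=4,interpolation=cv2.INTER_CUBIC))
E
```

```text
t 3.1 rack xy [-48.   -7.7] z 131.6 w 92.98 F rack [0.36 0.1  1.41] M [-0.01 -0.12 -0.02]
j [ 0.36  0.58 -0.4   1.86  0.32  0.76 -0.03] vel 0.024
delta [array([ 0.0476, -0.    , -0.0002]), array([ 0.0001, -0.0003, -0.0001])]
```

View pics/scene1.png

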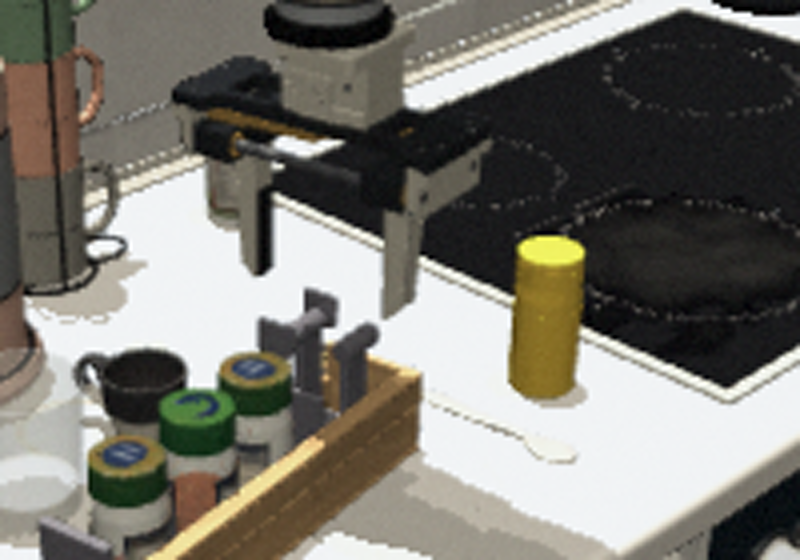

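View pics/top1.png

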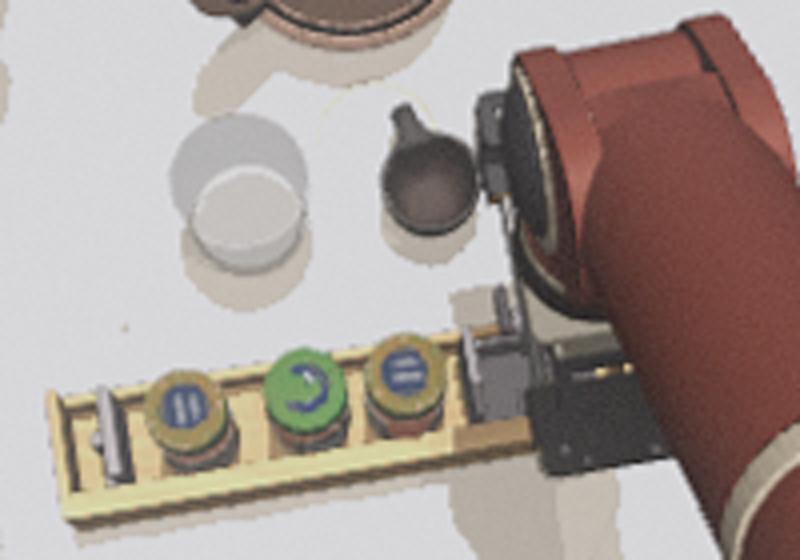

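Run:
```python
from h import *
for P in[(-48,-54,123),(-48,39,123),(-48,56,123),(-48,-71,123),(-48,19,103),(-48,-19,103),(-31,19,103),(-65,19,103)]:
    print(P,((proj("scene",rack(PR,np.array(P)/1e3))[0]-[230,100])*4).round())
```

```text
(-48, -54, 123) [266. 274.]
(-48, 39, 123) [387. 314.]
(-48, 56, 123) [411. 322.]
(-48, -71, 123) [245. 267.]
(-48, 19, 103) [360. 333.]
(-48, -19, 103) [311. 317.]
(-31, 19, 103) [345. 344.]
(-65, 19, 103) [375. 323.]
```

play_rows([
  [[0.012,0,0],[0,0,0],1],
  [[0.026,0,0],[0,0,0],1],
  [[0.04,0,0],[0,0,0],1],
  [[0.048,0,0],[0,0,0],1],
  [[0.048,0,0],[0,0,0],0.5],
  [[0.048,0,0],[0,0,0],-1],
  [[0.048,0,0],[0,0,0],-1],
  [[0.048,0,0],[0,0,0],-1],
], grip_force=20)

```text
t: 4.2
ee_pos: [0.5288, -0.0737, 0.0839]
ee_rot: [-0.064, 0.705, 0.063, 0.704]
wrist_force: [-2.8, -1.2, 2.6]
gripper_width: 0.0577
```

```bash
python3 st.py -48 -7.5 84
```

```text
t 4.2 rack xy [-48.1  -6.7] z 83.9 w 57.68 F rack [-0.72  2.93  2.58] M [-0.12  0.56  0.01]
j [ 0.33  0.65 -0.36  1.9   0.36  0.65 -0.07] vel 0.018
delta [array([-0.0001,  0.0001,  0.0008]), array([-0.0001, -0.002 ,  0.0003])]
```

play_rows([
  [[0,0,0],[0,0,0],-1],
  [[0,0,0],[0,0,0],-1],
  [[0,0,0],[0,0,0],-1],
  [[0,0,0],[0,0,0],-1],
  [[0,0,0],[0,0,0],-1],
  [[0,0,0],[0,0,0],-1],
  [[0,0,0],[0,0,0],-1],
  [[0,0,0],[0,0,0],-1],
])

```text
t: 5.2
ee_pos: [0.5329, -0.0729, 0.0841]
ee_rot: [-0.063, 0.702, 0.064, 0.707]
wrist_force: [5.9, 0.5, -4.4]
gripper_width: 0.0379
```

```bash
python3 st.py -48 -7.5 84
```

```text
t 5.2 rack xy [-48.  -10.8] z 84.1 w 37.94 F rack [-0.61 -5.91 -4.39] M [-0.   -1.05 -0.05]
j [ 0.33  0.65 -0.36  1.9   0.36  0.65 -0.07] vel 0.001
delta [array([ 0.    ,  0.    , -0.0034]), array([ 0.0005,  0.0066, -0.    ])]
```

play_rows([
  [[0,0.001,0.001],[0,0,0],-1],
  [[0,0.004,0.002],[0,0,0],-1],
  [[0,0.008,0.003],[0,0,0],-1],
  [[0,0.012,0.003],[0,0,0],-1],
  [[0,0.016,0.003],[0,0,0],-1],
  [[0,0.02,0.003],[0,0,0],-1],
  [[0,0.024,0.003],[0,0,0],-1],
  [[0,0.028,0.003],[0,0,0],-1],
])

```text
t: 6.2
ee_pos: [0.5279, -0.0456, 0.084]
ee_rot: [-0.064, 0.704, 0.063, 0.705]
wrist_force: [2.7, -1.7, 3.3]
gripper_width: 0.0383
```

```bash
python3 st.py 0 -11 84
```

```text
t 6.2 rack xy [-20.2 -10.9] z 84.0 w 38.26 F rack [-2.18 -2.35  3.34] M [-0.49 -0.77  0.04]
j [ 0.28  0.65 -0.35  1.92  0.36  0.64 -0.12] vel 0.059
delta [array([-0.    ,  0.0202,  0.0001]), array([-0.0002,  0.0006,  0.0008])]
```

play_rows([
  [[0,0.004,0],[0,0,0],-1],
  [[0,0.008,0],[0,0,0],-1],
  [[0,0.012,0],[0,0,0],-1],
  [[0,0.015,0],[0,0,0],-1],
  [[0,0.018,0],[0,0,0],-1],
  [[0,0.02,0],[0,0,0],-1],
  [[0,0.022,0],[0,0,0],-1],
  [[0,0.023,0],[0,0,0],-1],
])

```text
t: 7.2
ee_pos: [0.5238, -0.0228, 0.0839]
ee_rot: [-0.064, 0.704, 0.063, 0.704]
wrist_force: [3.4, -2.7, 6.7]
gripper_width: 0.0376
```

```bash
python3 st.py 10 -11 84;  python3 - <<'E'
from h import *
for n in("scene","top"):
    f=r.grab_frame(n)[:,:,::-1]; x0,y0=(185,150) if n=="top" else (230,130)
    cv2.imwrite(f"pics/{n}2.png",cv2.resize(f[y0:y0+140,x0:x0+200],None,fx=4,fy=4,interpolation=cv2.INTER_CUBIC))
E
```

```text
t 7.2 rack xy [  2.9 -10.9] z 83.9 w 37.64 F rack [-3.24 -2.89  6.75] M [-0.6  -0.78 -0.03]
j [ 0.23  0.64 -0.35  1.93  0.36  0.63 -0.16] vel 0.015
delta [array([-0.0001,  0.0071,  0.0001]), array([-0.0002,  0.0006,  0.0005])]
```

View pics/scene2.png

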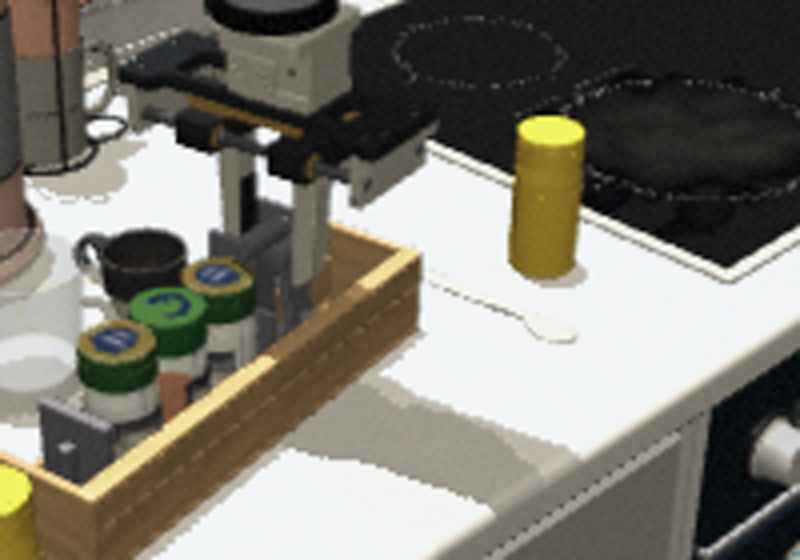

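View pics/top2.png

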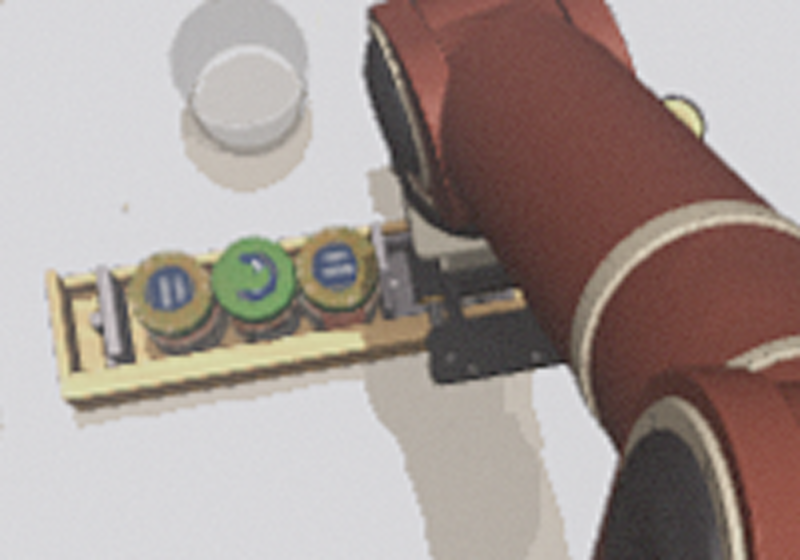

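play_rows([
  [[0,0.001,0],[0,0,0],-1],
  [[0,0.002,0],[0,0,0],-1],
  [[0,0.003,0],[0,0,0],-1],
  [[0,0.004,0],[0,0,0],-1],
  [[0,0.005,0],[0,0,0],-1],
  [[0,0.006,0],[0,0,0],-1],
  [[0,0.006,0],[0,0,0],-1],
  [[0,0.006,0],[0,0,0],-1],
])

```text
t: 8.3
ee_pos: [0.5227, -0.0168, 0.0839]
ee_rot: [-0.064, 0.704, 0.063, 0.704]
wrist_force: [2.5, -1.8, 4.8]
gripper_width: 0.0381
```

```bash
python3 st.py 10 -11 84
```

```text
t 8.3 rack xy [  9.  -10.9] z 83.9 w 38.1 F rack [-2.17 -2.16  4.79] M [-0.46 -0.77 -0.01]
j [ 0.22  0.64 -0.35  1.94  0.35  0.63 -0.18] vel 0.003
delta [array([-0.0001,  0.001 ,  0.0001]), array([-0.0001,  0.0005,  0.0003])]
```

play_rows([
  [[0,0.0005,0],[0,0,0],-1],
  [[0,0.001,0],[0,0,0],-1],
  [[0,0.0015,0],[0,0,0],-1],
  [[0,0.002,0],[0,0,0],-1],
  [[0,0.002,0],[0,0,0],-1],
  [[0,0.002,0],[0,0,0],-1],
  [[0,0.002,0],[0,0,0],-1],
  [[0,0.002,0],[0,0,0],-1],
])

```text
t: 9.3
ee_pos: [0.5224, -0.015, 0.084]
ee_rot: [-0.064, 0.704, 0.063, 0.704]
wrist_force: [2.9, -2.8, 4.6]
gripper_width: 0.0381
```

```bash
python3 st.py 10 -11 84
python3 - <<'E'
from h import *
for n in("scene","top"):
    f=r.grab_frame(n)[:,:,::-1]; x0,y0=(190,190) if n=="top" else (225,180)
    cv2.imwrite(f"pics/{n}3.png",cv2.resize(f[y0:y0+80,x0:x0+110],None,fx=7,fy=7,interpolation=cv2.INTER_CUBIC))
E
```

```text
t 9.3 rack xy [ 10.9 -10.9] z 84.0 w 38.08 F rack [-3.25 -2.34  4.56] M [-0.53 -0.79 -0.08]
j [ 0.22  0.64 -0.35  1.94  0.35  0.63 -0.18] vel 0.002
delta [array([-0.    , -0.0009,  0.0001]), array([-0.0001,  0.0006,  0.0004])]
```

View pics/scene3.png

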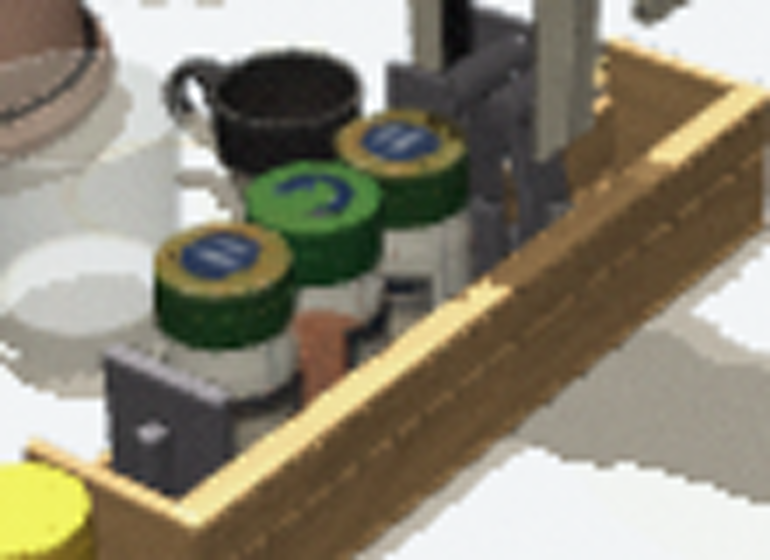

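View pics/top3.png

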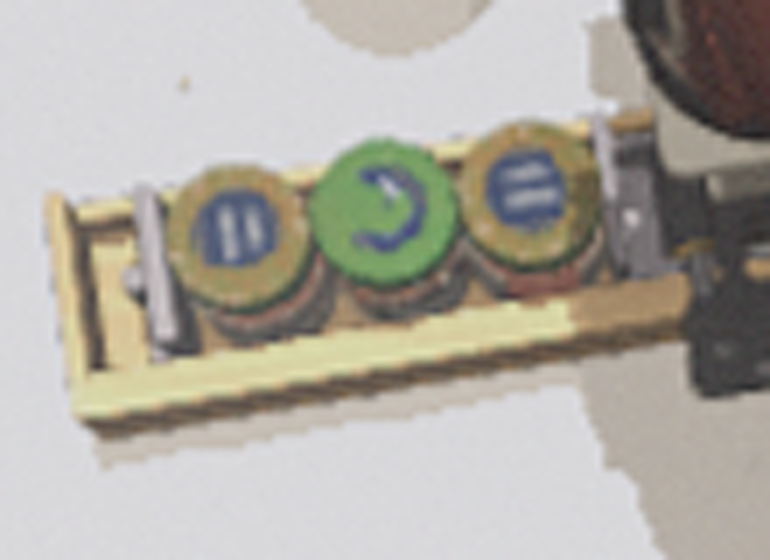

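play_rows([
  [[0,0.0005,0],[0,0,0],-1],
  [[0,0.001,0],[0,0,0],-1],
  [[0,0.0015,0],[0,0,0],-1],
  [[0,0.002,0],[0,0,0],-1],
  [[0,0.002,0],[0,0,0],-1],
  [[0,0.002,0],[0,0,0],-1],
  [[0,0.002,0],[0,0,0],-1],
  [[0,0.002,0],[0,0,0],-1],
])

```text
t: 10.4
ee_pos: [0.522, -0.013, 0.0839]
ee_rot: [-0.064, 0.704, 0.063, 0.704]
wrist_force: [3.2, -1.7, 5.9]
gripper_width: 0.0379
```

```bash
python3 st.py 10 -11 84
```

```text
t 10.4 rack xy [ 12.9 -10.9] z 83.9 w 37.9 F rack [-2.23 -2.88  5.85] M [-0.51 -0.83 -0.05]
j [ 0.21  0.64 -0.35  1.94  0.35  0.63 -0.18] vel 0.002
delta [array([-0.0001, -0.0029,  0.0001]), array([-0.0001,  0.0006,  0.0004])]
```

play_rows([
  [[0,0.0005,0],[0,0,0],-1],
  [[0,0.001,0],[0,0,0],-1],
  [[0,0.0015,0],[0,0,0],-1],
  [[0,0.002,0],[0,0,0],-1],
  [[0,0.002,0],[0,0,0],-1],
  [[0,0.002,0],[0,0,0],-1],
  [[0,0.002,0],[0,0,0],-1],
  [[0,0.002,0],[0,0,0],-1],
])

```text
t: 11.4
ee_pos: [0.5218, -0.0116, 0.0839]
ee_rot: [-0.064, 0.704, 0.063, 0.705]
wrist_force: [3.5, -3.3, 5.3]
gripper_width: 0.0384
```

```bash
python3 st.py 10 -11 84
python3 - <<'E'
from h import *
for n in("scene","top"):
    f=r.grab_frame(n)[:,:,::-1]; x0,y0=(190,190) if n=="top" else (225,180)
    cv2.imwrite(f"pics/{n}4.png",cv2.resize(f[y0:y0+80,x0:x0+110],None,fx=7,fy=7,interpolation=cv2.INTER_CUBIC))
E
```

```text
t 11.4 rack xy [ 14.3 -10.9] z 83.9 w 38.39 F rack [-3.88 -2.86  5.29] M [-0.74 -0.82  0.  ]
j [ 0.21  0.64 -0.35  1.94  0.35  0.62 -0.19] vel 0.001
delta [array([-0.0001, -0.0043,  0.0001]), array([-0.0005,  0.0006,  0.0012])]
```

View pics/top4.png

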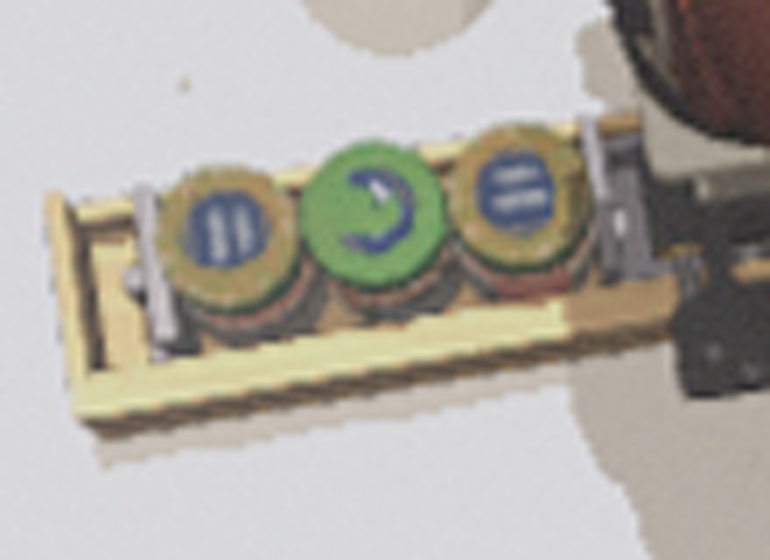

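View pics/scene4.png

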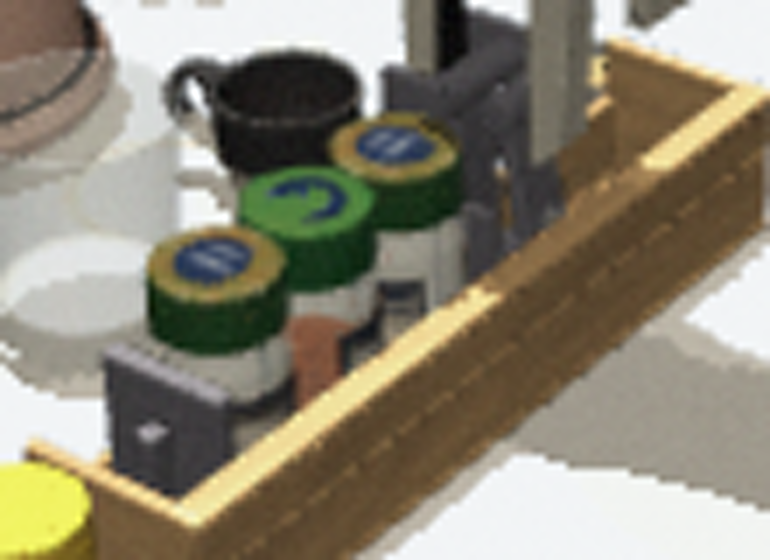

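play_rows([
  [[0,0.0003,0],[0,0,0],-1],
  [[0,0.0007,0],[0,0,0],-1],
  [[0,0.0007,0],[0,0,0],-1],
  [[0,0.0007,0],[0,0,0],-1],
  [[0,0.0007,0],[0,0,0],-1],
  [[0,0.0007,0],[0,0,0],-1],
  [[0,0.0007,0],[0,0,0],-1],
  [[0,0.0007,0],[0,0,0],-1],
])

```text
t: 12.5
ee_pos: [0.5218, -0.0116, 0.0839]
ee_rot: [-0.064, 0.704, 0.062, 0.705]
wrist_force: [3.4, -4.1, 5.3]
gripper_width: 0.0381
```

```bash
python3 st.py 10 -11 84
```

```text
t 12.5 rack xy [ 14.3 -10.9] z 83.9 w 38.06 F rack [-4.62 -2.6   5.31] M [-0.87 -0.92 -0.01]
j [ 0.21  0.64 -0.35  1.94  0.35  0.62 -0.19] vel 0.002
delta [array([-0.0001, -0.0043,  0.0001]), array([-0.001 ,  0.0005,  0.002 ])]
```

play_rows([
  [[0,-0.0007,0],[0,0,0],-1],
  [[0,-0.001,0],[0,0,0],0.0],
  [[0,-0.001,0],[0,0,0],0.42],
  [[0,-0.001,0],[0,0,0],0.42],
  [[0,-0.001,0],[0,0,0],0.42],
  [[0,-0.001,-0.003],[0,0,0],0.42],
  [[0,-0.001,-0.008],[0,0,0],0.42],
  [[0,-0.001,-0.012],[0,0,0],0.42],
])

```text
t: 13.5
ee_pos: [0.5096, -0.0132, 0.0839]
ee_rot: [-0.064, 0.704, 0.064, 0.705]
wrist_force: [-1.2, 0.2, -0.0]
gripper_width: 0.0658
```

```bash
python3 st.py 14 1 84
python3 - <<'E'
from h import *
for n in("scene",):
    f=r.grab_frame(n)[:,:,::-1]; x0,y0=(190,190) if n=="top" else (225,150)
    cv2.imwrite(f"pics/{n}5.png",cv2.resize(f[y0:y0+80,x0:x0+110],None,fx=7,fy=7,interpolation=cv2.INTER_CUBIC))
E
```

```text
t 13.5 rack xy [14.9  1.3] z 83.9 w 65.81 F rack [ 0.42  1.11 -0.01] M [-0.01 -0.09 -0.03]
j [ 0.21  0.62 -0.35  1.97  0.36  0.6  -0.19] vel 0.086
delta [array([-0.0001, -0.0009,  0.0003]), array([ 0.0003,  0.0008, -0.0001])]
```

View pics/scene5.png

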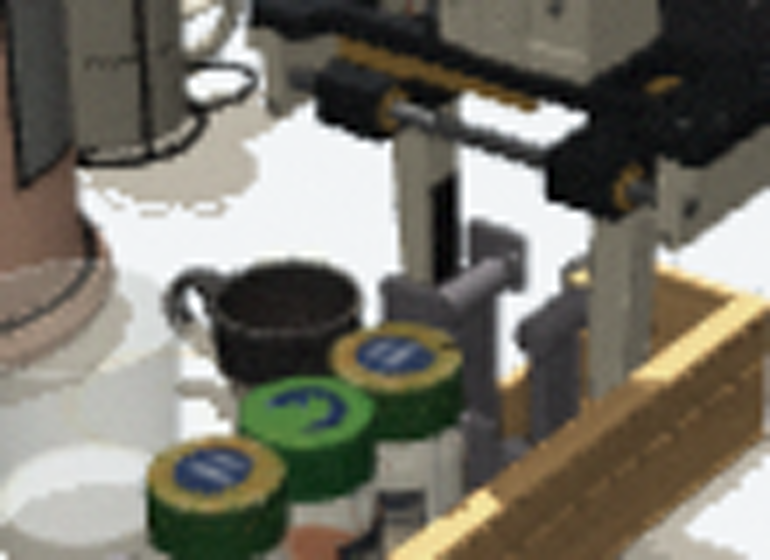

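play_rows([
  [[0,-0.002,0],[0,0,0],0.42],
  [[0,-0.005,0],[0,0,0],0.42],
  [[0,-0.008,0],[0,0,0],0.42],
  [[0,-0.011,0],[0,0,0],0.42],
  [[0,-0.012,0],[0,0,0],0.42],
  [[0,-0.013,0],[0,0,0],0.42],
  [[0,-0.014,0],[0,0,0],0.42],
  [[0,-0.015,0],[0,0,0],0.42],
])

```text
t: 14.55
ee_pos: [0.512, -0.0262, 0.0837]
ee_rot: [-0.064, 0.704, 0.065, 0.704]
wrist_force: [-1.3, 5.3, 1.1]
gripper_width: 0.0662
```

```bash
python3 st.py 14 1 84
```

```text
t 14.55 rack xy [1.7 1.4] z 83.7 w 66.18 F rack [5.45 0.36 1.14] M [1.02 0.2  0.18]
j [ 0.24  0.63 -0.35  1.96  0.36  0.61 -0.16] vel 0.017
delta [array([-0.0003,  0.0123,  0.0004]), array([ 0.0024, -0.    , -0.0023])]
```

play_rows([
  [[0,-0.0005,0],[0,0,0],0.42],
  [[0,-0.001,0],[0,0,0],0.42],
  [[0,-0.001,0],[0,0,0],0.42],
  [[0,-0.001,0],[0,0,0],0.42],
  [[0,-0.001,0],[0,0,0],0.42],
  [[0,-0.001,0],[0,0,0],0.42],
  [[0,-0.001,0],[0,0,0],0.42],
  [[0,-0.001,0],[0,0,0],0.42],
])

```text
t: 15.55
ee_pos: [0.512, -0.0263, 0.0837]
ee_rot: [-0.064, 0.704, 0.066, 0.704]
wrist_force: [-1.4, 6.3, 0.3]
gripper_width: 0.0663
```

```bash
python3 st.py 14 1 84
python3 - <<'E'
from h import *
for n in("scene",):
    f=r.grab_frame(n)[:,:,::-1]; x0,y0=(190,190) if n=="top" else (225,150)
    cv2.imwrite(f"pics/{n}6.png",cv2.resize(f[y0:y0+80,x0:x0+110],None,fx=7,fy=7,interpolation=cv2.INTER_CUBIC))
E
```

```text
t 15.55 rack xy [1.6 1.4] z 83.7 w 66.25 F rack [6.47 0.27 0.25] M [1.21 0.22 0.2 ]
j [ 0.25  0.63 -0.35  1.96  0.36  0.61 -0.16] vel 0.002
delta [array([-0.0003,  0.0124,  0.0004]), array([ 0.0035, -0.0001, -0.0031])]
```

View pics/scene6.png

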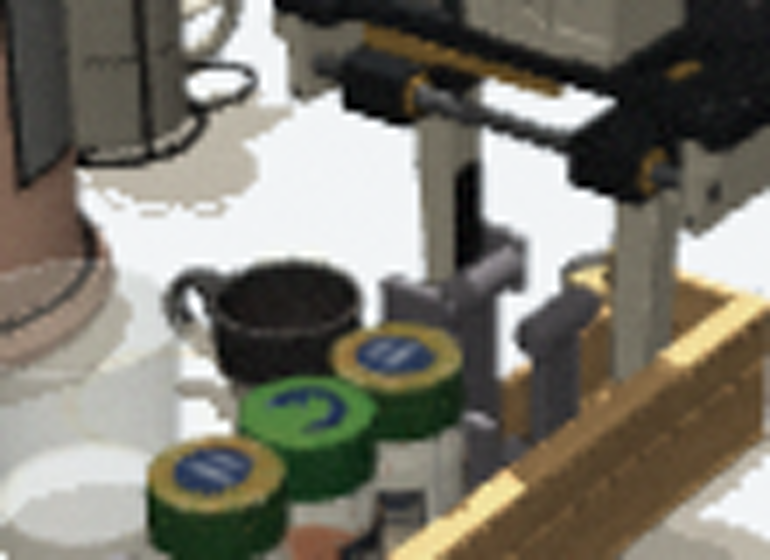

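Run:
```python
from h import *
a0=cv2.imread("pics/scene0.png")
def pr(P): return proj("scene",rack(PR,np.array(P)/1e3))
f=r.grab_frame("scene")[:,:,::-1].copy()
out=[]
for img,T in((a0,-1),(f,61.5)):
    c=pr((T-48,0,95))[0]; x0,y0=int(c[0])-28,int(c[1])-28
    z=cv2.resize(img[y0:y0+56,x0:x0+56],None,fx=7,fy=7,interpolation=cv2.INTER_CUBIC)
    for y,col in((19,(0,0,255)),(11,(0,255,255)),(-19,(255,0,0))):
        q=pr([(T-31,y,95),(T-65,y,95)]); q=((q-[x0,y0]+.5)*7).astype(int); 
        for p in q: cv2.circle(z,tuple(map(int,p)),3,col,-1)
    out.append(z)
cv2.imwrite("pics/cmp.png",np.hstack(out));
```

```text
(no output)
```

View pics/cmp.png

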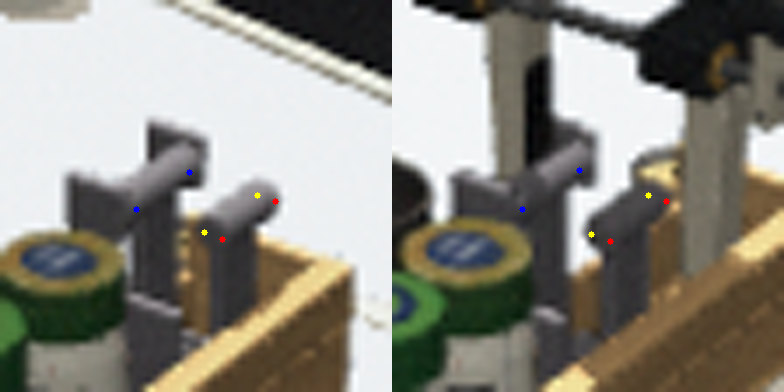

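play_rows([
  [[0,0.003,0],[0,0,0],0.42],
  [[0,0.008,0],[0,0,0],0.42],
  [[0,0.012,0],[0,0,0],0.42],
  [[0,0.013,0],[0,0,0],0.42],
  [[0,0.013,0],[0,0,0],0.42],
  [[-0.01,0.013,0],[0,0,0],0.42],
  [[-0.03,0.013,0],[0,0,0],0.42],
  [[-0.055,0.013,0],[0,0,0],0.42],
])

```text
t: 16.65
ee_pos: [0.51, -0.0165, 0.1396]
ee_rot: [-0.063, 0.704, 0.064, 0.704]
wrist_force: [0.9, 0.5, -0.3]
gripper_width: 0.0659
```

```bash
python3 st.py 14 1 84
python3 - <<'E'
from h import *
a0=cv2.imread("pics/scene0.png")
def pr(P): return proj("scene",rack(PR,np.array(P)/1e3))
f=r.grab_frame("scene")[:,:,::-1].copy(); cv2.imwrite("pics/scene7full.png",f)
out=[]
for img,T in((a0,-1),(f,61.5)):
    c=pr((T-48,0,95))[0]; x0,y0=int(c[0])-28,int(c[1])-28
    z=cv2.resize(img[y0:y0+56,x0:x0+56],None,fx=7,fy=7,interpolation=cv2.INTER_CUBIC)
    out.append(z)
cv2.imwrite("pics/cmp2.png",np.hstack(out));
E
```

```text
t 16.65 rack xy [11.6  1.6] z 139.6 w 65.93 F rack [ 0.35 -1.   -0.31] M [-0.05 -0.04 -0.03]
j [ 0.26  0.54 -0.4   1.92  0.3   0.74 -0.13] vel 0.48
delta [array([0.0556, 0.0024, 0.0006]), array([-0.    , -0.0006, -0.0001])]
```

View pics/cmp2.png

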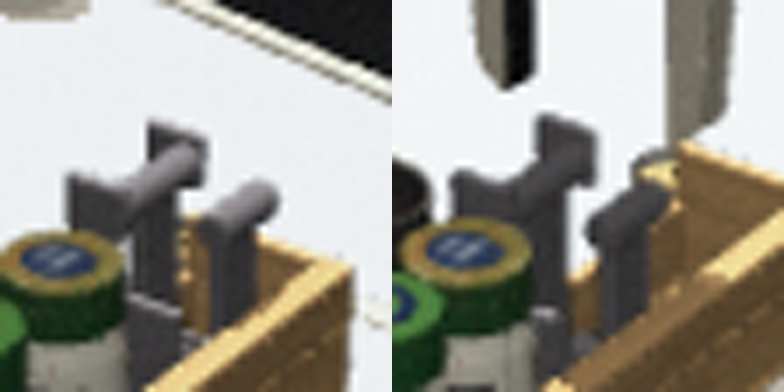

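Run:
```python
from h import *
def pr(P): return proj("scene",rack(PR,np.array(P)/1e3))
for T in(-1,59,61.5,64):
    e=pr((T-20,-39,107))[0]
    print(T,((pr((T-70,-39,107))[0]-e)*7).round(1),[((pr((T-31,19-d,95-d*.05))[0]-e)*7).round(1) for d in(0,4,8)])
f=r.grab_frame("top")[:,:,::-1].copy(); cv2.imwrite("pics/top7full.png",f)
```

```text
-1 [ 79.9 -52. ] [array([148.8,  62.7]), array([139.5,  60. ]), array([130.3,  57.3])]
59 [ 85.4 -55.6] [array([152.4,  65.9]), array([143.1,  62.9]), array([133.7,  60. ])]
61.5 [ 85.7 -55.7] [array([152.6,  66. ]), array([143.2,  63.1]), array([133.9,  60.1])]
64 [ 85.9 -55.9] [array([152.8,  66.2]), array([143.4,  63.2]), array([134. ,  60.2])]
```

play_rows([
  [[-0.03,0,0],[0,0,0],0.42],
  [[-0.07,-0.03,0],[0,0,0],0.42],
  [[-0.09,-0.08,0.0],[0,0,0],0.42],
  [[-0.09,-0.13,0.0],[0,0,0],0.42],
  [[-0.09,-0.18,0.0],[0,0,0],0.42],
  [[-0.09,-0.2,0.0],[0,0,0],0.42],
  [[-0.09,-0.2,0.0],[0,0,0],0.42],
  [[-0.09,-0.2,0.0],[0,0,0],0.42],
])

```text
t: 17.75
ee_pos: [0.5461, -0.2101, 0.2286]
ee_rot: [-0.064, 0.704, 0.066, 0.704]
wrist_force: [0.6, 0.9, 0.3]
gripper_width: 0.0658
```

Run:
```python
from h import *
for n in("scene","top"):
    f=r.grab_frame(n)[:,:,::-1]; cv2.imwrite(f"pics/{n}8full.png",f); x0,y0=(195,185) if n=="top" else (230,170)
    cv2.imwrite(f"pics/{n}8.png",cv2.resize(f[y0:y0+84,x0:x0+112],None,fx=7,fy=7,interpolation=cv2.INTER_CUBIC))
```

```text
(no output)
```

View pics/scene8.png

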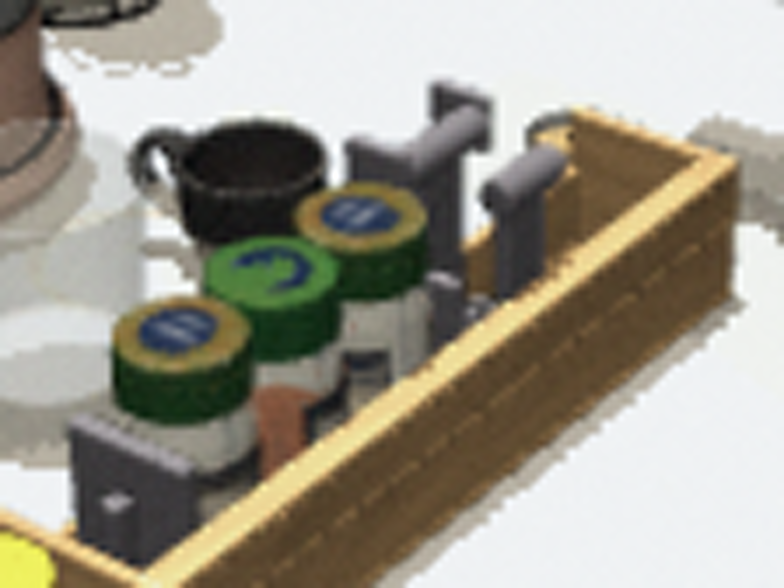

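View pics/top8.png

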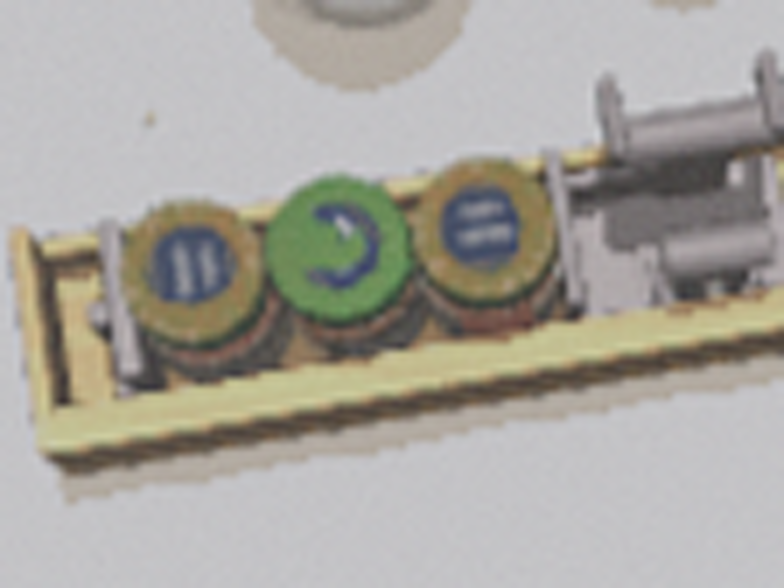

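Run:
```python
from h import *
a=cv2.imread("pics/top0.png")[170:250,170:400];b=cv2.imread("pics/top8full.png")[170:250,170:400]
cv2.imwrite("pics/cmp3.png",cv2.resize(np.vstack([a,b]),None,fx=3.4,fy=3.4,interpolation=cv2.INTER_CUBIC))
```

```text
(no output)
```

View pics/cmp3.png

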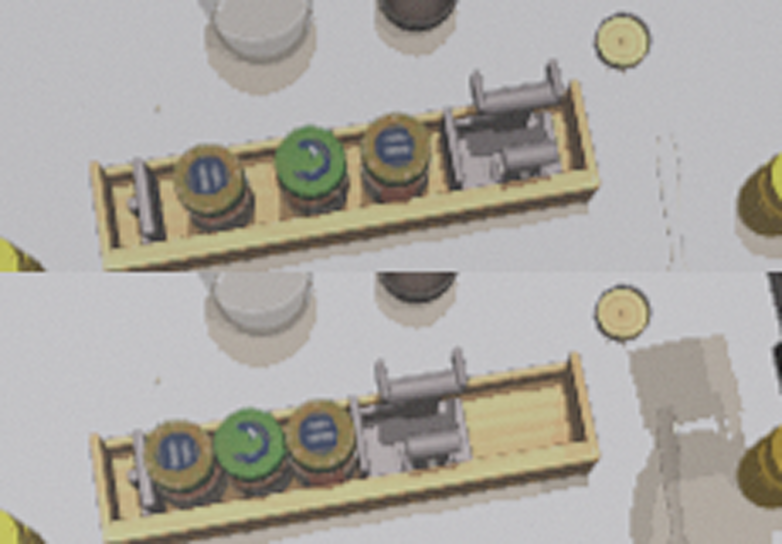

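View pics/top8full.png

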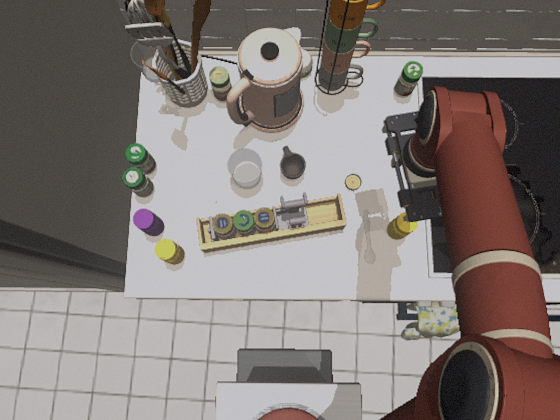

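Run:
```python
from bench import r
print(r.finish_job(), r.get_obs()["t"])
```

```text
the job is handed in; nothing more can be done
the job is handed in; nothing more can be done
```

The divider is locked in a notch with its lever fully out, the three jars stand upright against the end block, and the job is handed in after about 18 s.

- **Sliding in:** I squeezed the lever with a 20 N grip (38 mm over the bars) and slid the divider about 62 mm. It stopped against the jars with the force along the rack at 4.6 N, of which 2 to 3 N was drag from sliding.
- **Locking:** I opened the fingers clear of the lever and pushed the divider back by the rear ear. It held dead, with the position unchanged while the force rose to 6.5 N, above the 2 to 4 N of toe rubbing. It appears to have dropped into a notch right as the lever was let go, so it barely moved back.
- **Last pictures:** After backing the arm away, the spacing between the post and lever bars was the same as when parked, to within 1 to 2 mm; with the toe on the strip it would be 8 mm less. The jars stand upright and close together, with a gap of only a few millimetres at most by eye. The cup, tumbler, tea light and spoon look unmoved.

My first estimate of the rack's sideways position was about 3 mm off, so I re-centred on the measured force before sliding. The contact point also came about 3 mm further along than I had estimated from the pictures. I did not re-measure the lever's width with the gripper after it locked.

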